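# Fit the control knob to a safety valve and hold it pressed in

### The job

The spring-loaded safety valve on the test stand has lost its knob. Of the three loose knobs in front of it, take the one whose bore fits the valve's D-shaped stem, turn it so that its flat matches the flat of the stem, and push it fully home onto the shoulder of the stem. Keep pressing, so that the stem goes well in against its spring (more than half of its travel), and finish like that, still holding the knob pressed in for the flow test; do not force the valve, and leave the bolt, the nut and the steel offcut among the knobs where they are.

Things in the scene. Friction and masses are not known exactly. Their poses are not given: they have to be found in the camera images.
- valve_stand: Fixed test stand: plate 130 x 250 mm (top at 14 mm) with a steel valve body 52 mm square, a 62 mm flange and a brass neck 37 mm across, its top 78 mm above the bench; on the right a pressure gauge, 101 mm high, 115 mm from the stem. Origin: underside centre, on the bench; x to the back, y left, z up. The stem stands at (0, 30) mm. Place and yaw (to 0.25 rad) vary
- stem_shoulder (a point): Point on the stem's axis, on the round shoulder (24 mm across) where the knob comes to rest; 90 mm above the bench when not pressed, moves with the stem. z up along the stem; x from the axis towards the flat of the D, which faces the stand's left (y) turned 0.35 rad (give or take 0.4) to the front. The stem is very stiff to turn (0.6 N m)
- stem_end (a point): Point on the axis at the upper end of the steel D-stem, 24 mm above the shoulder, same axes. The stem is a 16 mm round with one deep flat 2 mm from the axis; its end is bevelled by 1.5 mm over the last 2 mm
- stem (a joint): How far the stem is pressed in: 0 at rest, 0.008 m at its stop, springing back by itself. It takes about 5 N to start and 11 N at the stop. At the stop the underside of a seated knob is still 4 mm above the brass neck
- knob_wide_d: The knob that fits: black, 60 g, metal-lined D-bore of 17.5 mm right through, flat 2.75 mm off the axis (0.75 mm play; enters freely within 0.1 rad). Skirt 50 mm across, 7 mm high; above it a bar grip 30 mm wide (y), sides parallel, 49 mm long (x), top at 36 mm. Origin: underside centre; z up; x along the bar to the flat's side, where the top has a white line. Upright, yaw 0.7 to 1.75 rad
- knob_narrow_d: A knob of the same outer shape and axes, with a D-bore of only 11 mm: it does not go onto the stem
- knob_square: A knob of the same outer shape and axes, with an 11 mm square bore: it does not go onto the stem
- bolt: Steel bolt standing on its head, 22 mm wide, 63 mm high, in front of the knobs; origin at the centre of its underside. To be left alone
- nut: Brass-coloured nut, 27 mm wide, 13 mm high, lying among the knobs; origin at the centre of its underside. To be left alone
- steel_offcut: Flat piece of grey steel bar, 30 x 85 x 10 mm, in front of the knobs; origin at the centre of its underside. To be left alone

How it is judged:
On the way, in this order (a step that is already met when the one before it is completed fails the run):
1. the fitting knob is lifted off the bench (height (world z) of knob_wide_d above 0.03 m), for 0.2 s.
2. the knob is pushed home on the stem (z of knob_wide_d in the frame of stem_shoulder below 0.003 m and horizontal distance between knob_wide_d and stem_shoulder below 0.004 m), for 0.2 s.
At the end, for the whole second after the job is handed in: Through the last second the wide-bored knob sits on the stem (underside within 3 mm of the shoulder, 4 mm of the axis, upright to 0.1 rad, flats matched to 0.35 rad), the stem is pressed in more than 4 of its 8 mm, the gripper touches the knob (over 2 N) and the knob bears on the stem (over 3 N) (all of step 2 and angle between the z axis of knob_wide_d and the z axis of stem_shoulder, either way round below 0.1 rad and angle between the x axis of knob_wide_d and the x axis of stem_shoulder, either way round below 0.35 rad and value of joint stem above 0.004 m and contact force between knob_wide_d and valve_stand above 3 N and (contact force between knob_wide_d and the fingers above 2 N or contact force between knob_wide_d and the arm above 2 N)); the arm keeps its last pose, push and grip.
It fails at once if a knob is forced against the valve with more than 80 N (contact force between any of knob_wide_d, knob_narrow_d, knob_square and valve_stand above 80 N).
It fails at once if the bolt, nut or steel offcut is moved by more than 30 mm or the bolt knocked over (distance of any of bolt, nut, steel_offcut from where it was at the start of the episode above 0.03 m or angle between bolt's own z axis and vertical above 0.5 rad).
It also fails if it takes over 40 s, if anything falls off the work surface, if the arm or the gripper's body presses on something with over 40 N, if the wrist force passes 120 N, or if a joint passes its speed limit or range.

### The arm

A 6-joint arm with a two-finger parallel gripper is mounted at the origin on a cart in front of the work surface, level with it; the furniture and walls round the work are solid. World frame = base frame: x ahead of the robot, y to its left, z up, the work surface at z = 0. Lengths are in m, angles in rad, forces in N, time in s.
With the tool pointing down it reaches from about 0.375 to 0.9 m from the base axis. Payload 3.1 kg.
Tool frame: the origin (TCP) lies midway between the tips of the shut fingers; the grasp point (between the pads) lies 19 mm behind it (pinch_z is the distance from the TCP to the grasp point, in m); z points along the fingers, y is the line along which they close (so a half turn about z gives the same grasp; the last joint's range is limited). The gripper opens to 85 mm and grips with 20 to 120 N. Pads are 22 mm wide; open, the fingers measure 114 mm over their backs; the gripper's body (76 mm by 85 mm) begins 54 mm behind the grasp point. The pads swing forward as they close: fully open they stand 13 mm farther back than shut.
Start: joints at [0.979, 0.527, 1.433, -0, 1.181, -0.178], TCP at [0.251, 0.572, 0.231] pointing down, gripper open.
Joint ranges: [-3.08, 3.08], [-0.75, 2.2], [0.22, 2.44], [-1.43, 4.57], [0, 2.65], [-2.85, 2.85]. Speed limits (rad/s): [2.79, 2.79, 3.14, 3.14, 3.14, 3.14].

### API

Orientations are given as a unit quaternion [x, y, z, w].
In Python, from station import sense, snapshot, camera_params, sign_off, pinch_z gives the robot as it stands. The module is installed in compiled form; this text tells all that it offers.
- The arm moves only by the shell command python3 -m handwheel 'ROWS' [FORCE]. ROWS is JSON, a list that holds one entry, the list of rows, each a list of 7 numbers: the turn, a rotation vector about the tool's x, y, z in degrees, then the shift along the tool's x, y, z in m, then the opening, from 0 (shut) to 1 (fully open). A call has 1 to 20 rows; each row shifts and turns the commanded pose from where the row before left it, along the tool's axes as they then stand; what a row does not reach is not made up. A row lasts 1/8 s, in which the tool goes at most 62.5 mm and 10.7 degrees, less where a joint would pass 70% of its speed; a pose out of reach is approached as far as the arm can. A call with a gripper value outside its range is refused whole. The fingers move at their own pace and stop on an object; FORCE is the grip in N (left out, the last holds). Time passes only in rows, so rows that do not move let the fingers close. It gives the time, the measured TCP pose, the force, the opening and the grip force at its end, in the units of the state.
- sense(): the state, without advancing time (a new reading comes with each control period).
- snapshot(name): name is "side" or "top" or "wrist"; returns the picture (384x512x3 uint8, red, green, blue); there is no depth.
- camera_params(name): a dict with "fx", "fy", "cx", "cy" (pixels), "k1" (the pictures are not rectified: a ray, as slopes to the right and down, at radius r is drawn at 1 + k1 r^2 times it, then the intrinsics apply), "world_to_cam" (4x4, takes a point from world to camera coordinates); the wrist camera has in their place "mount" (4x4, takes a point from camera to tool coordinates, whose origin is the TCP and whose axes are the flange's). Camera axes: x right, y down, z forward; pixel columns grow to the right and rows downward; lengths in m; the calibration is good to about 2 mm. A picture is of the moment at which its call begins: read the wrist's pose just before it. camera_params takes no time and is no camera call.
- sign_off(): hands the job in; it is judged then, once.
The state is a dict: "t": time; "q": joint angles; "qd": joint speeds; "tau": joint torques, N m; "tcp_pos": TCP position; "tool_rot": TCP orientation; "force": force on the tool from outside, world axes, zero at the start; "ft_torque": the same for the moment, N m; "finger_gap": opening from 0.0 (shut) to 1.0 (fully open); "gripper_force": force on a finger pad.
Only numpy, scipy, OpenCV 4.12 (cv2) and the standard library are available. Lean on these libraries where they do the work, as an engineer would, in place of code of your own. Each camera call takes 0.05 s, during which the arm holds its last target. There are 200 camera calls.

## Working session

There is one attempt and no reset: what is moved stays moved. The work goes in short steps, Python scripts to look and compute and a shell command to move; the robot and the scene stay as the last step left them, time stands still between calls to the robot, and variables do not carry over. Pictures are saved under pics/ and viewed, at most 10 in all, crops included, and the job is handed in when it is done.

```bash
mkdir -p pics
python3 - <<'E'
from station import *
import cv2,numpy as np
s=sense();print(s['t'],s['tcp_pos'],s['tool_rot'],pinch_z)
a=snapshot("top");b=snapshot("side")
cv2.imwrite("pics/top.png",a[:,:,::-1]);cv2.imwrite("pics/side.png",b[:,:,::-1])
for n in("top","side","wrist"):print({k:np.round(v,4).tolist() if not isinstance(v,str) else v for k,v in camera_params(n).items()})
E
```

```text
0.0 [0.25085655 0.5716723  0.23034562] [ 2.05425754e-01  9.78672117e-01 -9.88346564e-04 -4.11497273e-04] 0.0187
{'fx': 364.6498, 'fy': 364.6498, 'cx': 255.4547, 'cy': 191.741, 'k1': -0.0197, 'world_to_cam': [[0.0232, -0.9994, 0.0269, -0.2159], [-0.9812, -0.0279, -0.1908, 0.5319], [0.1914, -0.022, -0.9813, 0.8555], [0.0, 0.0, 0.0, 1.0]]}
{'fx': 489.4138, 'fy': 489.4138, 'cx': 252.0393, 'cy': 198.3454, 'k1': -0.1696, 'world_to_cam': [[-0.9625, -0.2712, 0.0107, 0.4299], [-0.159, 0.5318, -0.8318, 0.2632], [0.2199, -0.8023, -0.555, 0.6317], [0.0, 0.0, 0.0, 1.0]]}
{'fx': 323.1893, 'fy': 323.1893, 'cx': 257.6452, 'cy': 190.0896, 'k1': 0.0013, 'mount': [[0.0002, -0.9468, -0.322, 0.0839], [1.0, 0.0001, 0.0003, 0.0002], [-0.0002, -0.322, 0.9468, -0.142], [0.0, 0.0, 0.0, 1.0]]}
```

View pics/top.png

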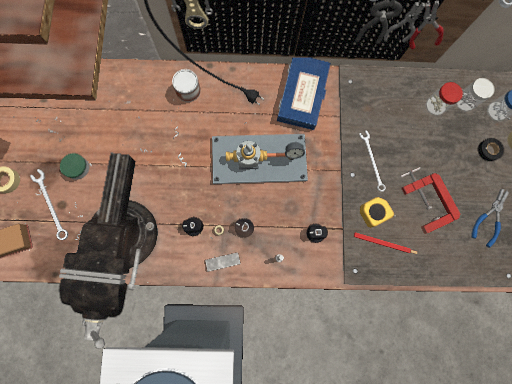

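View pics/side.png

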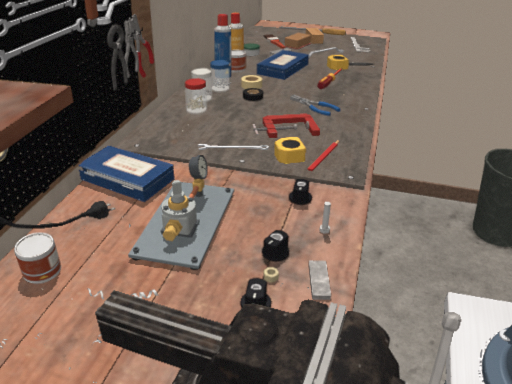

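The top view shows knobs at about (192,226), (244,228) and (317,233), the nut at (219,230), the offcut at (222,261), the bolt at (279,258) and the stem at (249,150). I'll enlarge the knobs and the stem and compute rough positions.

```bash
cat > h.py <<'E'
import numpy as np,cv2
from station import *
from scipy.spatial.transform import Rotation as R
def ray(n,uv,s=None):
    c=camera_params(n);K=np.array([[c['fx'],0,c['cx']],[0,c['fy'],c['cy']],[0,0,1.]])
    p=cv2.undistortPoints(np.array(uv,float).reshape(-1,1,2),K,np.array([c['k1'],0,0,0.]))[:,0]
    d=np.c_[p,np.ones(len(p))]
    if n=='wrist':
        M=np.array(c['mount']);Rt=R.from_quat(s['tool_rot']).as_matrix()
        return Rt@M[:3,3]+np.array(s['tcp_pos']),d@M[:3,:3].T@Rt.T
    W=np.array(c['world_to_cam']);return -W[:3,:3].T@W[:3,3],d@W[:3,:3]
def on(n,uv,z,s=None):
    o,d=ray(n,uv,s);return o+d*((z-o[2])/d[:,2])[:,None]
E
python3 - <<'E'
from h import *
np.set_printoptions(precision=4,suppress=True)
print(on('top',[(192,226),(244,228),(317,233)],.036))
print(on('top',[(249,150)],.114),on('top',[(219,230),(222,261)],.01),on('top',[(279,258)],.06))
a=cv2.imread('pics/top.png');b=cv2.imread('pics/side.png')
cr=lambda im,u,v,r=24:cv2.resize(im[v-r:v+r,u-r:u+r],(260,260),interpolation=cv2.INTER_CUBIC)
cv2.imwrite('pics/c.png',np.vstack([np.hstack([cr(a,192,226),cr(a,244,228),cr(a,317,233)]),np.hstack([cr(a,249,150),cr(b,276,246),cr(b,178,205,40)])]))
E
```

```text
[[ 0.4494 -0.0466  0.036 ]
 [ 0.4478 -0.1761  0.036 ]
 [ 0.4399 -0.3591  0.036 ]]
[[ 0.6263 -0.1831  0.114 ]] [[ 0.4435 -0.1122  0.01  ]
 [ 0.3656 -0.123   0.01  ]] [[ 0.3758 -0.2623  0.06  ]]
```

View pics/c.png

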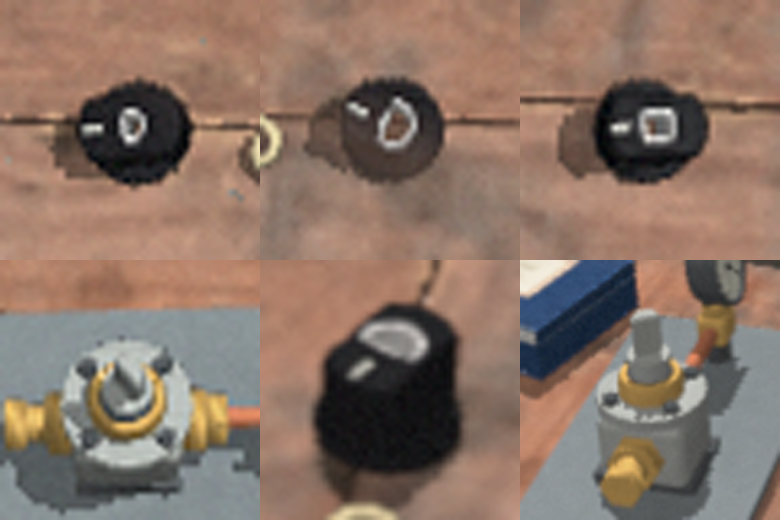

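The middle knob is the fitting one: large D-bore, at roughly (0.447, -0.176), yaw about 1.25. Next I swing over it, raised to clear the vice.

```bash
python3 -m handwheel '[[[0,0,6,-0.03,0,-0.05,1],[0,0,6,-0.0575,-0.0133,0,1],[0,0,6,-0.0575,-0.0133,0,1],[0,0,6,-0.0575,-0.0133,0,1],[0,0,6,-0.0575,-0.0133,0,1],[0,0,6,-0.0575,-0.0133,0,1],[0,0,6,-0.0575,-0.0133,0,1],[0,0,6,-0.0575,-0.0133,0,1],[0,0,6,-0.0575,-0.0133,0,1],[0,0,6,-0.0575,-0.0133,0,1],[0,0,6,-0.0575,-0.0133,0,1],[0,0,6,-0.0575,-0.0133,0,1],[0,0,6,-0.0575,-0.0133,0.03,1],[0,0,6,-0.05,-0.0133,0.04,1],[0,0,0,0,0,0.04,1],[0,0,0,0,0,0,1]]]'
python3 - <<'E'
from h import *
s=sense();T=R.from_quat(s['tool_rot'])
print(s['t'],s['tcp_pos'],T.as_matrix().round(3).tolist(),s['q'],T.inv().apply(np.array([.447,-.176,.155])-s['tcp_pos']))
E
```

```text
t: 2.1
tcp_pos: [0.4186, -0.1227, 0.1726]
tool_rot: [0.808, 0.589, -0.001, -0.004]
force: [0.7, -0.1, -0.5]
finger_gap: 1.002
gripper_force: 0.0
2.1 [ 0.41860008 -0.12268604  0.1726317 ] [[0.306, 0.952, -0.007], [0.952, -0.306, 0.004], [0.002, -0.008, -1.0]] [-5.42443670e-01  3.77790400e-01  1.94747170e+00  9.02970582e-05
  8.24117084e-01 -2.31627759e-01] [-0.04210328  0.04347884  0.01722542]
```

```bash
python3 -m handwheel '[[[0,0,0,-0.042,0.043,0.015,1],[0,0,0,0,0,0,1],[0,0,0,0,0,0,1]]]'
python3 - <<'E'
from h import *
import json
s=sense();a=snapshot('wrist');cv2.imwrite('pics/w1.png',a[:,:,::-1])
json.dump({k:list(map(float,s[k])) for k in('tcp_pos','tool_rot')},open('w1.json','w'))
print(s['tcp_pos'])
E
```

```text
t: 2.48
tcp_pos: [0.4496, -0.1759, 0.1607]
tool_rot: [0.807, 0.59, 0.0, 0.0]
force: [0.1, 0.0, -0.2]
finger_gap: 1.0
gripper_force: 0.0
[ 0.44963426 -0.17592788  0.16071272]
```

View pics/w1.png

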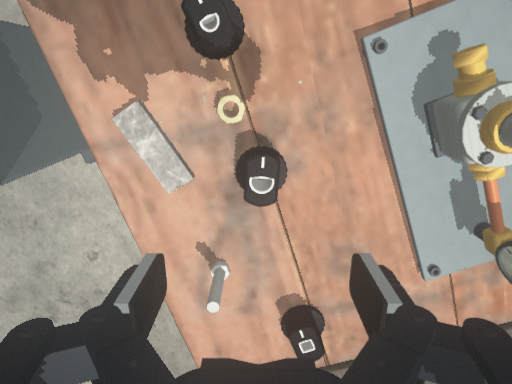

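Wrist view: the fitting knob is at about (262,178), with its white line at (262,162) and its D-bore at (261,185), flat towards the line. The bolt is at (215,300), the nut at (231,109) and the offcut at (155,147).

Run:
```python
from h import *
import json
np.set_printoptions(precision=4,suppress=True)
s=json.load(open('w1.json'));a=cv2.imread('pics/w1.png');T=R.from_quat(s['tool_rot'])
x0,y0=238,148;c=a[y0:208,x0:288];g=cv2.cvtColor(c,cv2.COLOR_BGR2HSV)
m=((g[...,2]>120)&(g[...,1]<60)).astype(np.uint8)
n,l,st,ce=cv2.connectedComponentsWithStats(m,connectivity=8)
for i in range(1,n):
    if st[i,4]<8: continue
    v,u=np.nonzero(l==i);P=on('wrist',np.c_[u+x0,v+y0],.036,s)
    r=cv2.minAreaRect((P[:,:2]*1000).astype(np.float32));q=cv2.fitEllipse((P[:,:2]*1000).astype(np.float32)) if len(P)>5 else 0
    print(st[i],P.mean(0),r)
    Q=P[:,:2]-P[:,:2].mean(0);w,V=np.linalg.eigh(Q.T@Q);print(V[:,1],w)
    L=T.inv().apply(P-s['tcp_pos']);print('tool x/y range',L.min(0),L.max(0))
# bar/skirt outline, dark mask
k=((g[...,2]<75)|(m>0)).astype(np.uint8);cn=max(cv2.findContours(k,cv2.RETR_EXTERNAL,cv2.CHAIN_APPROX_NONE)[0],key=cv2.contourArea)
p=cn[:,0]+[x0,y0]
for z in(.036,.007):
    L=T.inv().apply(on('wrist',p,z,s)-s['tcp_pos']);print(z,L.min(0),L.max(0))
```

```text
[23  9  4 11 41] [ 0.4581 -0.1601  0.036 ] ((458.1114196777344, -160.0513153076172), (8.688718795776367, 2.5503411293029785), 72.54127502441406)
[0.3468 0.9379] [0.     0.0003]
tool x/y range [0.0134 0.0019 0.1247] [0.022  0.0045 0.1247]
[ 11  28  26  18 381] [ 0.4512 -0.1783  0.036 ] ((451.281494140625, -178.91741943359375), (15.469961166381836, 21.6456298828125), 72.33857727050781)
[-0.9392  0.3434] [0.0067 0.0128]
tool x/y range [-0.0101 -0.0084  0.1247] [0.0054 0.0132 0.1247]
[ 0 37  4  5 10] [ 0.4318 -0.1751  0.036 ] ((431.415283203125, -175.3477020263672), (2.546938896179199, 3.747831344604492), 25.336456298828125)
[-0.0454  0.999 ] [0. 0.]
tool x/y range [-0.0064 -0.018   0.1247] [-0.0027 -0.0154  0.1247]
[ 9 54  5  6 11] [ 0.4353 -0.1931  0.036 ] ((435.78253173828125, -192.9849395751953), (2.4135289192199707, 5.402662754058838), 6.901174068450928)
[-0.1863  0.9825] [0. 0.]
tool x/y range [-0.0232 -0.0103  0.1247] [-0.0185 -0.0068  0.1247]
[ 0 56  4  4  9] [ 0.4266 -0.1921  0.036 ] ((426.86431884765625, -191.57655334472656), (2.8535869121551514, 2.6620967388153076), 72.33638763427734)
[0.0879 0.9961] [0. 0.]
tool x/y range [-0.0232 -0.0184  0.1247] [-0.0204 -0.0157  0.1247]
0.036 [-0.0176 -0.018   0.1247] [0.0297 0.0196 0.1247]
0.007 [-0.0285 -0.0199  0.1537] [0.0239 0.0218 0.1537]
```

The tool is already aligned in yaw (72.4°) and the knob axis lies at tool (+0.0006, +0.0024). Descend to TCP z ≈ 0.010, which keeps the tips above the skirt, then grip.

```bash
python3 -m handwheel '[[[0,0,0,0.0005,0.0025,0.045,1],[0,0,0,0,0,0.045,1],[0,0,0,0,0,0.035,1],[0,0,0,0,0,0.0255,1],[0,0,0,0,0,0,1],[0,0,0,0,0,0,0],[0,0,0,0,0,0,0],[0,0,0,0,0,0,0],[0,0,0,0,0,0,0],[0,0,0,0,0,0,0],[0,0,0,0,0,0,0]]]' 60
```

```text
t: 3.9
tcp_pos: [0.4523, -0.177, 0.0106]
tool_rot: [0.808, 0.59, 0.0, 0.001]
force: [-0.2, 0.1, 6.8]
finger_gap: 0.342
gripper_force: 57.7
```

Gripped (gap ≈ 29 mm). Lift, then stop short on the right of the stem so that the wrist camera sees the stem end.

```bash
python3 -m handwheel '[[[0,0,0,0,0,-0.02,0],[0,0,0,0,0,-0.05,0],[0,0,0,0,0,-0.06,0],[0,0,0,0,0,-0.06,0],[0,0,0,-0.003,0.042,0,0],[0,0,0,-0.003,0.042,0,0],[0,0,0,-0.003,0.042,0,0],[0,0,0,-0.004,0.042,0,0],[0,0,0,0,0,0,0],[0,0,0,0,0,0,0],[0,0,0,0,0,0,0]]]'
python3 - <<'E'
from h import *
import json
s=sense();a=snapshot('wrist');cv2.imwrite('pics/w2.png',a[:,:,::-1])
t=snapshot('top');cv2.imwrite('pics/top2.png',t[:,:,::-1])
json.dump({k:list(map(float,s[k])) for k in('tcp_pos','tool_rot')},open('w2.json','w'))
print(s['tcp_pos'])
E
```

```text
t: 5.28
tcp_pos: [0.6064, -0.2394, 0.1992]
tool_rot: [0.808, 0.59, -0.0, -0.001]
force: [-0.1, 0.2, -0.7]
finger_gap: 0.343
gripper_force: 58.4
[ 0.606429   -0.23939494  0.19920663]
```

View pics/w2.png

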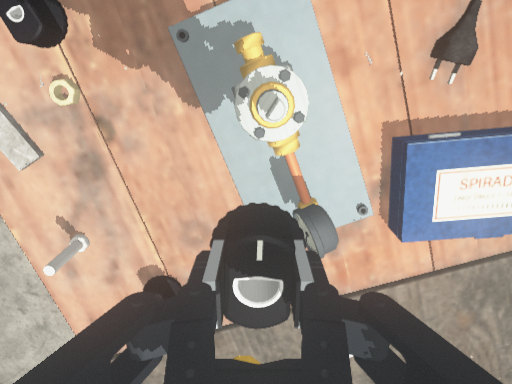

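The wrist view shows both the held knob (bore at (258,290), line at (260,250)) and the stem (272,103) inside the brass ring. I'll enlarge the stem.

Run:
```python
import cv2,numpy as np
a=cv2.imread('pics/w2.png')
c=cv2.resize(a[78:128,247:297],(600,600),interpolation=cv2.INTER_CUBIC)
cv2.imwrite('pics/c2.png',c)
```

```text
(no output)
```

View pics/c2.png

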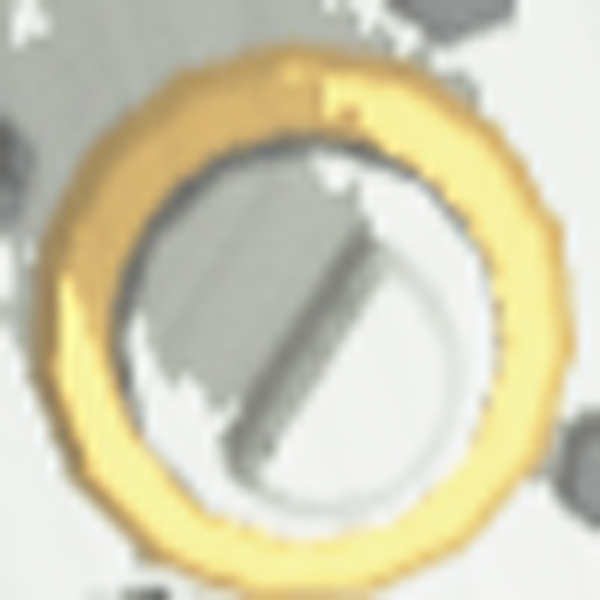

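Crop: the flat faces upper-left, with its edge running from (375,265) to (262,465). The stem's round edge passes through (460,370) and (340,515). The brass neck spans x 40–572 and y 45–600.

Run:
```python
from h import *
import json
from scipy.optimize import least_squares
np.set_printoptions(precision=4,suppress=True)
s=json.load(open('w2.json'));a=cv2.imread('pics/w2.png');T=R.from_quat(s['tool_rot'])
loc=lambda p,z:T.inv().apply(on('wrist',p,z,s)-s['tcp_pos'])
px=lambda c:(np.array(c,float)+.5)/12-.5+np.array([247,78])
arc=loc(px([(375,240),(440,310),(460,370),(440,440),(395,490),(340,515),(280,500),(235,470)]),.112)[:,:2]
def circ(P,r=None):
    f=least_squares(lambda v:np.hypot(*(P-v[:2]).T)-(v[2] if r is None else r),[*P.mean(0),.01][:3 if r is None else 2]);return f.x,np.sqrt(2*f.cost/len(P))
print('stem arc r8',circ(arc,.008),'free',circ(arc))
nk=loc(px([(40,330),(572,330),(300,45),(310,600),(130,130),(490,130),(80,460),(450,545)]),.078)[:,:2];print('neck',circ(nk))
sh=loc(px([(122,335),(500,320),(310,525),(250,150),(460,210),(170,450)]),.09)[:,:2];print('shoulder',circ(sh))
for e in([(375,265),(262,465)],[(360,235),(230,440)]):
    E=loc(px(e),.113)[:,:2];d=E[1]-E[0];n=np.array([d[1],-d[0]])/np.hypot(*d);n*=np.sign(n[0]);print('flat',E,'normal',n,np.degrees(np.arctan2(n[1],n[0])))
# held knob: white ring and line
x0,y0=225,230;g=cv2.cvtColor(a[y0:320,x0:295],cv2.COLOR_BGR2HSV);m=((g[...,2]>110)&(g[...,1]<60)).astype(np.uint8)
n,l,st,_=cv2.connectedComponentsWithStats(m)
for i in range(1,n):
    if st[i,4]<30:continue
    v,u=np.nonzero(l==i)
    L=loc(np.c_[u+x0,v+y0],s['tcp_pos'][2]-.0106+.036)[:,:2];print(st[i],L.min(0),L.max(0),cv2.minAreaRect((L*1000).astype(np.float32)))
cv2.imwrite('pics/c3.png',cv2.resize(a[225:335,200:320],(720,660)))
```

```text
stem arc r8 (array([0.0649, 0.0099]), np.float64(0.00030491148085711367)) free (array([0.0646, 0.0102, 0.0077]), np.float64(0.00019527477257610265))
neck (array([0.0648, 0.0105, 0.0174]), np.float64(0.0002563664307154855))
shoulder (array([0.0654, 0.0103, 0.0117]), np.float64(0.0001569316283225978))
flat [[0.0708 0.0128]
 [0.0596 0.0065]] normal [ 0.4923 -0.8704] -60.51028133732779
flat [[0.0724 0.0119]
 [0.061  0.0046]] normal [ 0.5391 -0.8423] -57.37862172548797
[ 31  10   7  21 122] [ 0.0133 -0.0016] [0.0224 0.0009] ((17.846263885498047, -0.21486639976501465), (9.255485534667969, 2.3650572299957275), 2.7297205924987793)
[   7   46   52   32 1318] [-0.01   -0.0118] [0.0056 0.0098] ((-2.1926703453063965, -0.9761314392089844), (21.638240814208984, 15.629472732543945), 89.90503692626953)
[62 82  6  8 30] [-0.0163  0.012 ] [-0.0126  0.0142] ((-14.4791898727417, 13.118905067443848), (2.2025680541992188, 3.7341020107269287), 89.8908462524414)
```

Stem, shoulder and neck circles agree to 0.5 mm, and the edge offsets (0.5 and 2.6 mm) match the bevel. The flat needs a -59° turn about tool z. I'll turn, move to a 60 mm standoff just above the stem and look again.

```bash
python3 -m handwheel '[[[0,0,0,0.017,0.031,0,0],[0,0,0,0.017,0.0306,0,0],[0,0,-10,0,0,0.01,0],[0,0,-10,0,0,0.01,0],[0,0,-10,0,0,0.01,0],[0,0,-10,0,0,0.01,0],[0,0,-10,0,0,0.01,0],[0,0,-9,0,0,0.006,0],[0,0,0,0,0,0,0],[0,0,0,0,0,0,0],[0,0,0,0,0,0,0]]]'
python3 - <<'E'
from h import *
import json
s=sense();a=snapshot('wrist');cv2.imwrite('pics/w3.png',a[:,:,::-1])
json.dump({k:list(map(float,s[k])) for k in('tcp_pos','tool_rot')},open('w3.json','w'))
print(s['tcp_pos'],s['q'])
b=a[...,::-1];cv2.imwrite('pics/c4.png',cv2.resize(b[80:330,150:370],(528,600),interpolation=cv2.INTER_CUBIC))
E
```

```text
t: 6.75
tcp_pos: [0.677, -0.2266, 0.1438]
tool_rot: [0.413, 0.911, -0.0, 0.0]
force: [0.2, 0.4, -0.4]
finger_gap: 0.34
gripper_force: 58.4
[ 0.67701414 -0.2266111   0.1438377 ] [-4.79096797e-01  7.41018945e-01  1.26132287e+00 -3.26663357e-05
  1.13835604e+00 -1.19851322e+00]
```

View pics/w3.png

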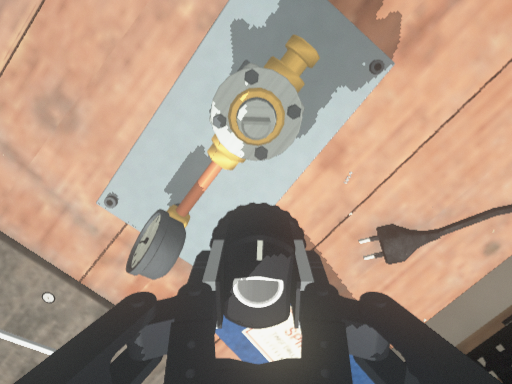

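After the turn, the stem sits at (257,118) with its flat edge nearly horizontal, and the knob bore is at (258,290). Now a close crop to check the angle.

Run:
```python
import cv2
a=cv2.imread('pics/w3.png')
cv2.imwrite('pics/c5.png',cv2.resize(a[88:148,227:287],(600,600),interpolation=cv2.INTER_CUBIC))
```

```text
(no output)
```

View pics/c5.png

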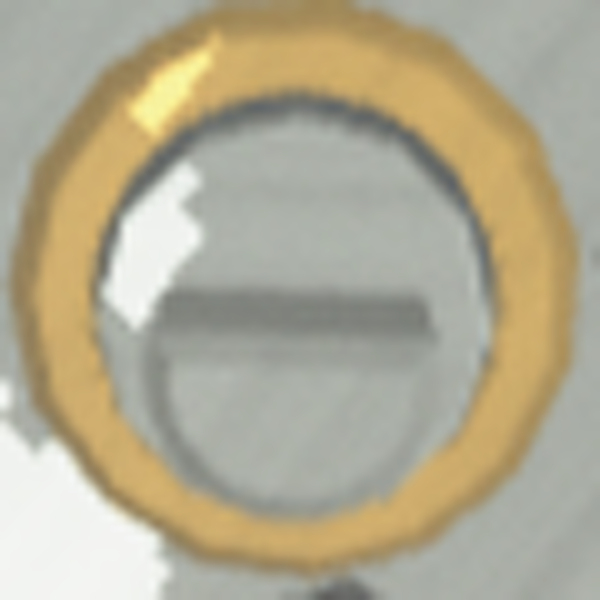

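Run:
```python
from h import *
import json
from scipy.optimize import least_squares
np.set_printoptions(precision=4,suppress=True)
s=json.load(open('w3.json'));a=cv2.imread('pics/w3.png');T=R.from_quat(s['tool_rot'])
loc=lambda p,z:T.inv().apply(on('wrist',p,z,s)-s['tcp_pos'])[:,:2]
px=lambda c:(np.array(c,float)+.5)/10-.5+np.array([227,88])
def circ(P):
    f=least_squares(lambda v:np.hypot(*(P-v[:2]).T)-v[2],[*P.mean(0),.01]);return f.x,np.sqrt(2*f.cost/len(P))
print('stem',circ(loc(px([(148,350),(155,420),(190,480),(295,520),(385,495),(432,350)]),.112)))
print('neck',circ(loc(px([(12,285),(577,270),(290,3),(305,572),(125,60),(480,60),(75,470),(515,460)]),.078)))
print('flat',loc(px([(165,292),(425,297)]),.112),loc(px([(170,330),(435,338)]),.112))
g=cv2.cvtColor(a[230:320,225:295],cv2.COLOR_BGR2HSV);m=((g[...,2]>110)&(g[...,1]<60)).astype(np.uint8)
n,l,st,_=cv2.connectedComponentsWithStats(m)
for i in range(1,n):
    if st[i,4]<60:continue
    v,u=np.nonzero(l==i);L=loc(np.c_[u+225,v+230],s['tcp_pos'][2]+.0254);print(st[i],L.min(0),L.max(0),L.mean(0),cv2.minAreaRect((L*1000).astype(np.float32)))
```

```text
stem (array([ 0.0611, -0.0012,  0.0077]), np.float64(0.0001375700438213187))
neck (array([ 0.062 , -0.0012,  0.0178]), np.float64(0.00021819929152584223))
flat [[ 0.0657 -0.0079]
 [ 0.0654  0.0058]] [[ 0.0637 -0.0076]
 [ 0.0633  0.0064]]
[ 32  10   6  21 120] [ 0.0139 -0.0005] [0.0231 0.0016] [0.0187 0.0005] ((18.49579620361328, 0.5712888240814209), (9.173182487487793, 2.044745683670044), 0.026084281504154205)
[   8   46   51   32 1332] [-0.0094 -0.0107] [0.0063 0.0106] [-0.0009 -0.0002] ((-1.5563201904296875, -0.045912742614746094), (15.644485473632812, 21.313634872436523), 0.009809594601392746)
```

Relative shift from knob to stem is (+0.060, -0.001), plus a +1.5° turn. Move over, then descend in small steps watching force.

```bash
python3 -m handwheel '[[[0,0,0,0.03,-0.0005,0,0],[0,0,1.5,0.03,-0.0005,0,0],[0,0,0,0,0,0,0],[0,0,0,0,0,0.01,0],[0,0,0,0,0,0.006,0],[0,0,0,0,0,0,0],[0,0,0,0,0,0,0]]]' 60; python3 -m handwheel '[[[0,0,0,0,0,0.002,0],[0,0,0,0,0,0.002,0],[0,0,0,0,0,0.002,0],[0,0,0,0,0,0,0]]]'
```

```text
t: 7.68
tcp_pos: [0.6367, -0.1825, 0.127]
tool_rot: [0.424, 0.905, -0.0, -0.0]
force: [-1.2, -1.0, 0.1]
finger_gap: 0.342
gripper_force: 58.4
t: 8.18
tcp_pos: [0.6363, -0.182, 0.121]
tool_rot: [0.424, 0.906, -0.0, -0.0]
force: [0.4, 0.4, -0.6]
finger_gap: 0.343
gripper_force: 58.4
```

No contact force with the underside 3.6 mm below the stem end, so the bore is entering. Continue.

```bash
python3 -m handwheel '[[[0,0,0,0,0,0.003,0],[0,0,0,0,0,0.003,0],[0,0,0,0,0,0.003,0],[0,0,0,0,0,0.003,0],[0,0,0,0,0,0.003,0],[0,0,0,0,0,0,0]]]'; python3 -m handwheel '[[[0,0,0,0,0,0.002,0],[0,0,0,0,0,0.002,0],[0,0,0,0,0,0.001,0],[0,0,0,0,0,0,0],[0,0,0,0,0,0,0]]]'
```

```text
t: 8.93
tcp_pos: [0.6363, -0.182, 0.1059]
tool_rot: [0.424, 0.906, 0.0, -0.0]
force: [-0.4, -0.6, -0.9]
finger_gap: 0.34
gripper_force: 58.4
t: 9.55
tcp_pos: [0.6365, -0.1821, 0.1013]
tool_rot: [0.424, 0.906, -0.0, 0.0]
force: [0.4, 1.2, -0.4]
finger_gap: 0.341
gripper_force: 58.4
```

Underside now at about 0.0907, almost on the shoulder. Press on in small steps.

```bash
python3 -m handwheel '[[[0,0,0,0,0,0.001,0],[0,0,0,0,0,0.001,0],[0,0,0,0,0,0,0],[0,0,0,0,0,0,0],[0,0,0,0,0,0,0]]]'; python3 -m handwheel '[[[0,0,0,0,0,0.001,0],[0,0,0,0,0,0.001,0],[0,0,0,0,0,0,0],[0,0,0,0,0,0,0]]]';  python3 -m handwheel '[[[0,0,0,0,0,0.001,0],[0,0,0,0,0,0.001,0],[0,0,0,0,0,0,0],[0,0,0,0,0,0,0]]]'
```

```text
t: 10.18
tcp_pos: [0.6366, -0.1821, 0.0997]
tool_rot: [0.424, 0.906, -0.0, 0.0]
force: [-1.4, 0.6, 3.5]
finger_gap: 0.344
gripper_force: 58.8
t: 10.68
tcp_pos: [0.6366, -0.1821, 0.0975]
tool_rot: [0.424, 0.906, -0.0, 0.0]
force: [-0.5, 0.6, 4.8]
finger_gap: 0.343
gripper_force: 59.0
t: 11.18
tcp_pos: [0.6366, -0.1821, 0.0958]
tool_rot: [0.424, 0.906, -0.0, 0.0]
force: [-2.0, 0.4, 6.5]
finger_gap: 0.342
gripper_force: 59.1
```

```bash
python3 -m handwheel '[[[0,0,0,0,0,0.001,0],[0,0,0,0,0,0.001,0],[0,0,0,0,0,0,0],[0,0,0,0,0,0,0]]]'; python3 -m handwheel '[[[0,0,0,0,0,0.0005,0],[0,0,0,0,0,0,0],[0,0,0,0,0,0,0],[0,0,0,0,0,0,0]]]'
python3 - <<'E'
from h import *
f=[]
s=sense();print(s['tcp_pos'],s['force']);a=snapshot('wrist');b=snapshot('side');f=sense()['force'];print(f)
cv2.imwrite('pics/end.png',np.hstack([cv2.resize(a[150:340,160:360],(400,380)),cv2.resize(b[140:260,120:246],(399,380))])[...,::-1])
E
```

```text
t: 11.68
tcp_pos: [0.6366, -0.1821, 0.0941]
tool_rot: [0.424, 0.906, -0.0, 0.0]
force: [-2.1, 0.7, 7.8]
finger_gap: 0.337
gripper_force: 59.3
t: 12.18
tcp_pos: [0.6366, -0.1822, 0.0937]
tool_rot: [0.424, 0.906, -0.0, 0.0]
force: [-2.2, 0.9, 8.2]
finger_gap: 0.344
gripper_force: 59.4
[ 0.63663954 -0.18216134  0.0936735 ] [-2.18730254  0.93095879  8.16278911]
[-2.88185434  1.13647399  8.35880411]
```

View pics/end.png

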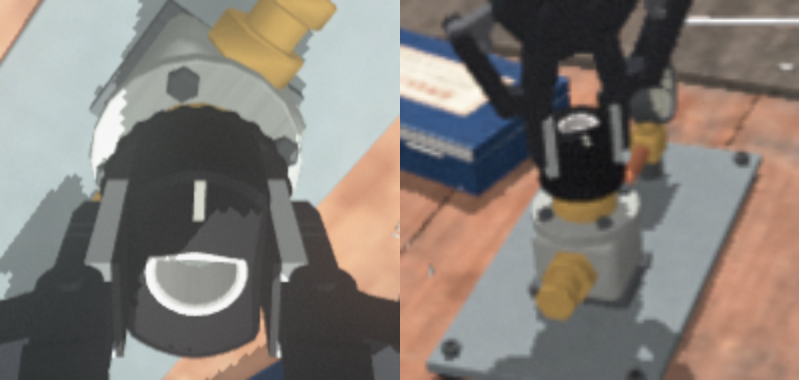

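The knob is seated, with the stem visible in the bore and the skirt just above the neck. Force 8.2 N suggests about 4.3 mm of travel, position about 6.5 mm. I'll add a little for margin.

```bash
python3 -m handwheel '[[[0,0,0,0,0,0.0007,0],[0,0,0,0,0,0.0006,0],[0,0,0,0,0,0,0],[0,0,0,0,0,0,0],[0,0,0,0,0,0,0],[0,0,0,0,0,0,0]]]'
```

```text
t: 13.02
tcp_pos: [0.6366, -0.1822, 0.0926]
tool_rot: [0.424, 0.906, -0.0, 0.0]
force: [-2.4, 1.3, 9.2]
finger_gap: 0.343
gripper_force: 59.5
```

```bash
python3 -c "from station import *;print(sign_off())"
```

```text
the job is handed in; nothing more can be done
None
```

I put the fitting knob on the stem with its flat matched and pushed it home; the job was handed in at about 13 s with the gripper still pressing at about 9 N, which puts the stem roughly 5.6 to 7.5 mm in. I planned the path clear of the bolt, nut and offcut but did not re-check their positions afterwards, and sign-off returned no verdict.

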